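# Start the coach screw of the hand press square

### The job

The red hand press still lacks its last mounting screw, which only stands loose and leaning in its hole. Take the orange-handled nut driver from the rack, set its socket fully over the screw's hexagon head, bring the screw upright, square to the bench, before its first turn, and then drive it a good half turn clockwise, keeping it square. Put the driver back upright in the well it came from, with the screw left standing square and everything else left as it was.

Things in the scene. Friction and masses are not known exactly. Their poses are not given: they have to be found in the camera images.
- screw_head (a point): Centre of the top of the loose coach screw's steel head, z up along the screw's axis. Hexagon 24 mm across flats and 13 mm tall, with a stepped-in top (20.5 mm across flats, 1.5 mm tall) above it and a round 34 mm flange below; shank 16 mm thick. The screw leans 7 to 11 degrees at the start. The x and y axes do not tell which way the flats face: feel for it, or see it.
- screw_pivot (a point): Point where the screw's point sits in its hole, on the screw's axis, 63.5 mm below screw_head at the start; it does not move, and its z axis is square to the bench. The screw pivots about it in all directions, up to 14 degrees each way, and stays where it is pushed (about 1.5 N sideways at the head moves it, before and after turning). It cannot be pulled out.
- screw (a joint): How far the screw has been turned since the start, rad, clockwise from above positive (0 at the start). It sinks 6 mm a turn, needs about 0.2 N m to turn, and can be backed off by 0.8 rad at most.
- driver_handle (a point): Point on the axis of the nut driver, half-way up its round orange handle with black ribs (34 mm thick, reaching from 103 to 189 mm above the socket's mouth; this point is 143 mm above the mouth). z runs from socket to handle. The driver weighs about 0.36 kg, is 192 mm long and stands socket down in a well of the rack.
- socket_mouth (a point): Centre of the mouth (lower end) of the driver's dark steel socket, 42 mm thick; z towards the handle. Hexagonal pocket 25.6 mm across flats, 13.5 mm deep, with a 2.5 mm bevel at the mouth. Over a head at the wrong angle it stops 3 to 4 mm down; at the right angle (within 7 degrees, six ways round) it goes 13.5 mm down, until the pocket's floor rests on the head.
- lug (a point): Centre of the screw's hole, 18.5 mm above the bench, in a 60 mm wide lug of the red hand press, which is fixed. The press's base is 230 (x) by 110 mm; its frame, 44 mm thick and 475 mm tall with the lever, stands 160 mm from this point towards -y of this frame. The like screw in the opposite lug is already home.
- rack: Fixed wooden tool block, 75 mm (x) by 290 mm (y) by 52 mm high; origin at the centre of its underside. Three round wells 49 mm wide, at y = -95, 0 and +95 mm, their floor 12 mm above the bench. They hold, in changing order, the driver, the maul and the punch.
- maul: White leather maul standing in a well, 43 mm thick, 128 mm tall; origin at the centre of its foot. Leave it.
- punch: Steel hole punch standing in a well, 43 mm thick, 122 mm tall; origin at the centre of its foot. Leave it.
- case: Brown hard case with brass catches, 104 by 154 by 84 mm; origin at the centre of its underside. Leave it.
- glue: White bottle with red cap and yellow band, 60 mm thick, 150 mm tall; origin at the centre of its underside. Leave it.
- rivets: Brass-coloured jar with steel lid, 68 mm thick, 75 mm tall; origin at the centre of its underside. Leave it.
- spanner: Steel spanner lying flat, 190 mm long (along x), 8 mm high; origin at the centre of its underside. Leave it.
- dye: Can with blue band, 72 mm thick, 100 mm tall; origin at the centre of its underside. Leave it.
Things that resemble listed ones, but are neither listed nor needed, are in the scene too. Of the things like the part that bears driver_handle, leave any that is green; of the rest the larger one is meant.

How it is judged:
By the outcome, as a careful person would: the job done as asked, in the order asked, and still so for the second after the job is handed in, with the robot touching nothing.
It also fails if it takes over 70 s, if anything falls off the work surface, if the arm or the gripper's body presses on something with over 40 N, if the wrist force passes 120 N, or if a joint passes its speed limit or range.

### The arm

A 6-joint arm with a two-finger parallel gripper is mounted at the origin on the work surface. World frame = base frame: x ahead of the robot, y to its left, z up, the work surface at z = 0. Lengths are in m, angles in rad, forces in N, time in s.
With the tool pointing down it reaches from about 0.35 to 0.775 m from the base axis. Payload 7.3 kg.
Tool frame: the origin (TCP) lies midway between the tips of the shut fingers; the grasp point (between the pads) lies 19 mm behind it; x points along the fingers, y is the direction in which the jaws open and shut, and the axes are right-handed (so a half turn about x gives the same grasp; the last joint's range is limited). The gripper opens to 92 mm and grips with 3 to 60 N. Pads are 19 mm wide; open, the fingers measure 130 mm over their backs; the gripper's body (75 mm by 190 mm) begins 47 mm behind the grasp point.
Start: joints at [-1.396, 0.342, 1.524, -0, 1.275, -0.146], TCP at [0.166, -0.498, 0.227] pointing down, gripper open.
Joint ranges: [-2.53, 2.53], [-0.77, 2.02], [0.04, 2.7], [-1, 4.14], [0.28, 2.66], [-3.11, 3.11]. Speed limits (rad/s): [2.57, 2.57, 3.14, 3.14, 3.14, 3.14].

### API

Orientations are given as a rotation vector (axis times angle).
In Python, from station import get_state, get_image, get_calibration, job_done, search_frame, outline_of, mark_of gives the robot as it stands.
- The arm moves only by the tool drive_tool, never from a script. Its argument "series" is a list of rows, each a list of 7 numbers: the closure, from 0 (fully open) to 1 (shut), then the shift along the tool's x, y, z in m, then the turn, a rotation vector about the tool's x, y, z in degrees. A call has exactly 8 rows; each row shifts and turns the pose as measured when the row begins, along the tool's axes as they then stand; what a row does not reach is not made up. A row lasts 1/10 s, in which the tool goes at most 50 mm and 8.59 degrees, less where a joint would pass 70% of its speed; a pose out of reach is approached as far as the arm can. A call with a gripper value outside its range is refused whole. The fingers move at their own pace and stop on an object; "grip_force" is the grip in N (left out, the last holds). Time passes only in rows, so rows that do not move let the fingers close, or fill a call up. It gives the time, the measured TCP pose, the force and the opening at its end, in the units of the state.
- get_state(): the state, without advancing time (a new reading comes with each control period).
- get_image(name): name is "scene" or "top"; returns the picture (384x512x3 uint8, red, green, blue); there is no depth.
- get_calibration(name): a dict with "vfov" (degrees; the focal length in pixels is half the picture's height over the tangent of half this angle, whatever the lens; pixels are square), "cx", "cy" (the principal point, pixels), "distortion" ([k1, k2, p1, p2, k3] as OpenCV has them; the pictures are not rectified), "extrinsics" (4x4, takes a point from camera to world coordinates). Camera axes: x right, y down, z forward; pixel columns grow to the right and rows downward; lengths in m; the calibration is good to about 2 mm. A picture is of the moment at which its call begins. get_calibration takes no time and is no camera call.
- job_done(): hands the job in, once; it reports no verdict.
Trained networks look in the newest picture that a camera, given by its name, has taken for a name from the list of things; names that differ only in an ending like _2 or _b are one class to them, and where a whole thing is asked for, a point or a joint stands for the part that bears it (a point fixed in the world has none). Each returns a list of dicts, best first, with "score" (0 to 1); they miss things now and then, are a little off and sometimes report something else, mostly with a low value. They report only what shows in the picture. A call takes as long as a camera call. They do not tell look-alikes from the thing itself.
- search_frame(camera, name): "uv" ([column, row] in pixels, amid what is visible of it).
- outline_of(camera, name): "region" (384x512 bool, what is visible of it) and "uv" ([column, row] in pixels, amid what is visible of it).
- mark_of(camera, name): "uv" ([column, row] in pixels: a listed point, or the origin of a listed thing).
The state is a dict: "clock": time; "joint_positions": joint angles; "qd": joint speeds; "joint_efforts": joint torques, N m; "position": TCP position; "tool_rot": TCP orientation; "wrist_force": force on the tool from outside, world axes, zero at the start; "moment": the same for the moment, N m; "opening": finger opening in m.
Only numpy, scipy, OpenCV 4.12 (cv2) and the standard library are available. Lean on these libraries where they do the work, as an engineer would, in place of code of your own. Each camera call takes 0.05 s, during which the arm holds its last target. There are 200 camera calls.

## Working session

There is one attempt and no reset: what is moved stays moved. The work goes in short steps, Python scripts to look and compute and a tool call to move; the robot and the scene stay as the last step left them, time stands still between calls to the robot, and variables do not carry over. Pictures are saved under pics/ and viewed, about 8 in all and at most 12, crops included, and the job is handed in when it is done.

Besides the shell and the picture viewer there is one more tool, called after "Emit:" as a command line: name --pt "numbers of a row" for each row, then --argument value for the rest. drive_tool: Moves the arm, as the interface text tells. Its arguments: {"type":"object","properties":{"series":{"type":"array","items":{"type":"array","items":{"type":"number"}}},"grip_force":{"type":"number"}},"required":["series"]}

```bash
mkdir -p pics
cat > h.py <<'E'
import numpy as np, cv2
from station import *
from scipy.spatial.transform import Rotation as R
def cam(n):
    c=get_calibration(n); f=192/np.tan(np.radians(c["vfov"])/2)
    K=np.array([[f,0,c["cx"]],[0,f,c["cy"]],[0,0,1.]]); return K,np.array(c["distortion"],float),np.array(c["extrinsics"])
def ray(n,uv):
    K,d,E=cam(n); p=cv2.undistortPoints(np.array([[uv]],float),K,d)[0,0]
    v=E[:3,:3]@np.array([p[0],p[1],1]); return E[:3,3],v/np.linalg.norm(v)
def atz(n,uv,z):
    o,v=ray(n,uv); return o+v*(z-o[2])/v[2]
def tri(a,b):
    (o1,v1),(o2,v2)=ray(*a),ray(*b)
    s=np.linalg.lstsq(np.c_[v1,-v2],o2-o1,rcond=None)[0]
    p,q=o1+v1*s[0],o2+v2*s[1]; return (p+q)/2,np.linalg.norm(p-q)
def proj(n,P):
    K,d,E=cam(n); T=np.linalg.inv(E)
    return cv2.projectPoints(np.atleast_2d(np.array(P,float)),cv2.Rodrigues(T[:3,:3])[0],T[:3,3],K,d)[0][:,0]
def save(n,f,box=None,k=1):
    im=get_image(n)[:,:,::-1]
    if box: im=im[box[1]:box[3],box[0]:box[2]]
    cv2.imwrite("pics/"+f,cv2.resize(np.ascontiguousarray(im),None,fx=k,fy=k,interpolation=cv2.INTER_CUBIC))
E
python3 - <<'E'
from h import *
for c in("scene","top"):
    save(c,c+"0.png",None,1.5)
    print(c,cam(c)[2][:3].round(3).tolist(), cam(c)[0][0,0])
    for n in("screw_head","screw_pivot","driver_handle","socket_mouth","lug","rack","maul","punch"):
        print(n,[(np.round(m["uv"],1).tolist(),round(m["score"],2)) for m in mark_of(c,n)[:4]])
s=get_state();print(s["clock"],s["position"],s["tool_rot"],s["opening"])
E
```

```text
scene [[0.584, 0.541, -0.605, 1.122], [0.811, -0.378, 0.446, -0.337], [0.013, -0.751, -0.66, 0.764]] 464.8066398015891
screw_head [([162.5, 243.9], 0.76)]
screw_pivot [([161.6, 261.1], 0.78)]
driver_handle [([277.5, 137.0], 0.93), ([252.3, 126.8], 0.75), ([226.9, 121.4], 0.59)]
socket_mouth [([220.6, 165.4], 0.73), ([252.5, 155.5], 0.65), ([273.9, 189.2], 0.59)]
lug [([160.6, 265.9], 0.83)]
rack [([271.7, 192.8], 0.79)]
maul [([249.7, 212.4], 0.88)]
punch [([297.7, 171.6], 0.69)]
top [[0.08, -0.971, 0.226, 0.284], [-0.997, -0.078, 0.021, 0.111], [-0.003, -0.227, -0.974, 1.153]] 446.10891071017824
screw_head [([361.8, 197.3], 0.68)]
screw_pivot [([359.0, 203.7], 0.47)]
driver_handle [([204.6, 273.3], 0.67), ([240.3, 277.0], 0.6)]
socket_mouth [([242.3, 277.6], 0.79), ([229.6, 216.2], 0.74), ([195.5, 224.8], 0.74), ([210.7, 276.6], 0.62)]
lug [([365.0, 203.5], 0.56), ([359.8, 205.0], 0.33)]
rack [([232.4, 217.0], 0.72)]
maul [([265.6, 205.8], 0.53)]
punch []
0.9 [ 0.16554307 -0.49824412  0.22675456] [ 2.04797968  0.3311428  -2.04804629] 0.09194316453877711
```

```bash
sleep 1
```

```text
(no output)
```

View pics/scene0.png

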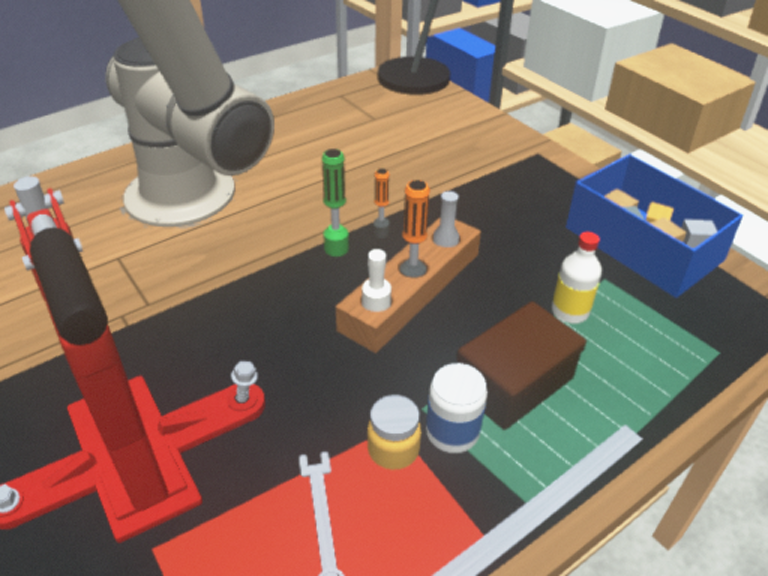

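View pics/top0.png

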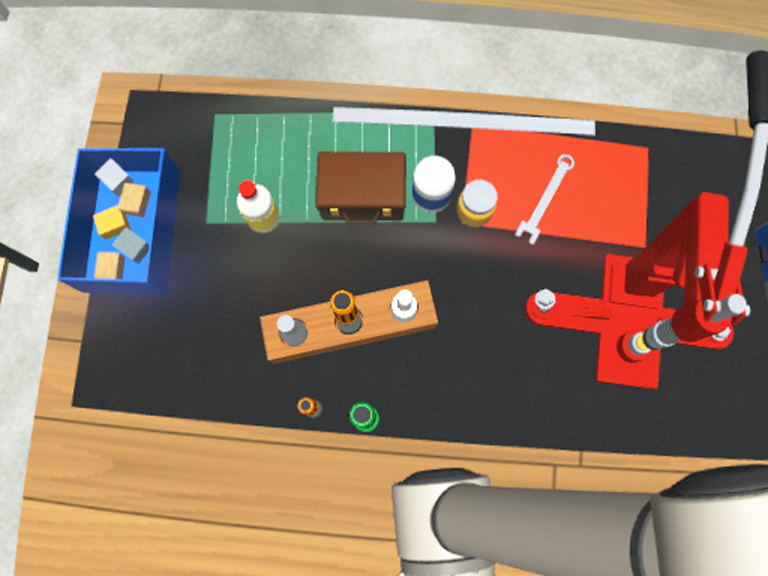

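Three drivers are in view: green (222,120), small orange (254,126) and large orange in the rack's middle well (277,140), by scene pixels. The large orange one fits, since green is excluded and it is the larger of the rest. I'll confirm that in a crop and measure.

Run:
```python
from h import *
a=get_image("scene");b=get_image("top")
A=cv2.resize(a[90:200,205:335],None,fx=3,fy=3,interpolation=3)
B=cv2.resize(b[180:250,330:420],None,fx=4.4,fy=4.4,interpolation=3)
C=cv2.resize(a[230:280,130:200],None,fx=5.5,fy=5.5,interpolation=3)
D=cv2.resize(b[180:250,170:300],None,fx=3,fy=3,interpolation=3)
W=np.zeros((600,800,3),np.uint8)
for im,(y,x) in((A,(0,0)),(B,(0,398)),(C,(335,0)),(D,(335,398))):
    h,w=min(im.shape[0],600-y),min(im.shape[1],800-x);W[y:y+h,x:x+w]=im[:h,:w]
cv2.imwrite("pics/crops.png",W[:,:,::-1])
for z,u in((.075,(361.8,197.3)),(.075,(363,198))): print("head at z",atz("top",u,z).round(4))
print("head tri",tri(("scene",(162.5,243.9)),("top",(361.8,197.3))))
print("pivot tri",tri(("scene",(161.6,261.1)),("top",(359.0,203.7))))
for c in("scene","top"):
    for n in("driver_handle","rack","screw_head"):
        for o in outline_of(c,n)[:4]:
            r=o["region"].astype(np.uint8);ys,xs=np.nonzero(r)
            print(c,n,round(o["score"],2),np.round(o["uv"],1),r.sum(),xs.min(),xs.max(),ys.min(),ys.max())
            if n=="rack":
                k=cv2.convexHull(np.c_[xs,ys].astype(np.int32)); print(cv2.approxPolyDP(k,4,True)[:,0].tolist())
```

```text
head at z [ 0.5383 -0.1213  0.075 ]
head at z [ 0.5367 -0.1244  0.075 ]
head tri (array([ 0.53610676, -0.1229837 ,  0.07924549]), np.float64(0.005603542959311783))
pivot tri (array([ 0.53081673, -0.12864085,  0.02532483]), np.float64(0.007526443059803831))
scene driver_handle 0.9 [278.6 146.5] 860 267 285 120 184
scene driver_handle 0.68 [252.6 133.6] 372 249 258 112 158
scene driver_handle 0.62 [225.5 131.7] 1016 213 231 98 171
scene driver_handle 0.18 [385.5 187.8] 1298 368 399 156 214
scene rack 0.85 [266.8 193.5] 2991 224 319 147 234
[[319, 155], [317, 170], [252, 233], [225, 220], [225, 203], [289, 149], [307, 147]]
scene screw_head 0.68 [162.9 249.7] 297 154 170 241 266
top driver_handle 0.7 [241.7 279. ] 290 233 252 269 287
top driver_handle 0.63 [231.7 210.1] 429 220 240 194 222
top driver_handle 0.54 [207.9 274.1] 168 199 214 266 278
top rack 0.97 [237.  224.1] 2712 173 291 187 241
[[291, 215], [180, 241], [173, 211], [284, 187]]
top screw_head 0.42 [363.9 198.6] 157 357 369 193 207
```

View pics/crops.png

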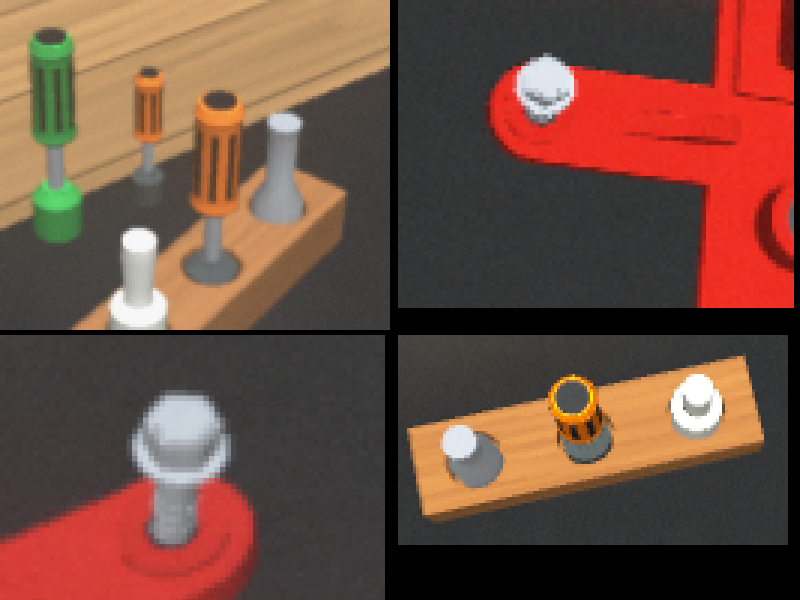

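The crop confirms it: the large orange driver stands in the middle well, its top at scene (277.7,123.3) and top-view (228.3,200.3). The screw head top is at scene (163.3,243.6) and top-view (363.9,197.7). Next I'll fit the geometry.

```bash
cat > fit0.py <<'E'
from h import *
from scipy.optimize import least_squares as LS
# rack
cor=np.array([[.0375,.145],[.0375,-.145],[-.0375,.145],[-.0375,-.145]])
obs=np.array([[173.3,211],[285.7,187.3],[178.7,238.5],[290.5,212.5]])
def rk(p):
    c,s=np.cos(p[2]),np.sin(p[2]); xy=cor@np.array([[c,s],[-s,c]])+p[:2]
    return (proj("top",np.c_[xy,np.full(4,.052)])-obs).ravel()
r=LS(rk,[.5,.2,.2]); print("rack",r.x.round(4),r.fun.round(1))
print("driver top tri",tri(("scene",(277.7,123.3)),("top",(228.3,200.3))), "atz top",atz("top",(228.3,200.3),.204),atz("scene",(277.7,123.3),.204))
def sc(p):
    x,y,lx,ly=p; P=np.array([x,y,.0185]); a=np.array([lx,ly,np.sqrt(1-lx*lx-ly*ly)])
    h,f,l=P+.0635*a,P+.0485*a,P+.001*a
    return np.r_[(proj("scene",[h,f,l])-[[163.3,243.6],[162.9,250.4],[161.3,266.4]]).ravel(),(proj("top",[h,l])-[[363.9,197.7],[362.5,207.3]]).ravel()]
r=LS(sc,[.53,-.125,.1,0]);print("screw",r.x.round(4),np.degrees(np.arcsin(np.hypot(*r.x[2:]))),r.fun.round(1))
E
python3 fit0.py
python3 - <<'E'
from h import *
s=get_state();print(R.from_rotvec(s["tool_rot"]).as_matrix().round(3))
# red lug from top: centre column vs. arc
im=get_image("top").astype(int); m=((im[...,0]>150)&(im[...,1]<90))
for y in range(186,226,3): 
    x=np.nonzero(m[y,330:420])[0]; print(y,(x+330)[[0,-1]] if len(x) else None,len(x))
E
```

```text
rack [0.4794 0.1984 0.3015] [-0.3 -0.7 -0.8 -1.6 -0.3  0.7  1.3  1.6]
driver top tri (array([0.47760211, 0.19682217, 0.20537933]), np.float64(0.0005555783298302288)) atz top [0.4780405  0.19718227 0.204     ] [0.4759235  0.19786123 0.204     ]
screw [ 0.5309 -0.1368  0.102   0.1865] 12.274256805961343 [-0.   0.6 -0.3 -1.1 -0.9 -1.8 -0.2 -0.4  0.3 -2.3]
[[ 0.     0.315 -0.949]
 [-0.    -0.949 -0.315]
 [-1.     0.     0.   ]]
186 [403 416] 14
189 [402 416] 15
192 [402 416] 15
195 [356 417] 21
198 [353 419] 44
201 [351 419] 53
204 [351 419] 60
207 [351 419] 63
210 [352 419] 68
213 [355 419] 65
216 [361 419] 59
219 [383 419] 37
222 [400 419] 20
225 [400 419] 17
```

```bash
cat >> h.py <<'E'
def pose():
    s=get_state(); return np.array(s["position"]),R.from_rotvec(s["tool_rot"]),s
def down(ang,tilt=(0,0,1)):
    """tool x against 'tilt' (unit up axis), tool y at azimuth ang deg"""
    x=-np.array(tilt,float);x/=np.linalg.norm(x); y=np.array([np.cos(np.radians(ang)),np.sin(np.radians(ang)),0.]); y-=x*(x@y); y/=np.linalg.norm(y)
    return R.from_matrix(np.c_[x,y,np.cross(x,y)])
def plan(tp,tr,n,g,p=None,r=None):
    if p is None: p,r,_=pose()
    tp=np.array(tp,float); rv=(r.inv()*tr).as_rotvec()
    for i in range(n):
        q=r.inv().apply((tp-p)/n) if False else (r*R.from_rotvec(rv*i/n)).inv().apply((tp-p)/n)
        print([g]+q.round(4).tolist()+np.degrees(rv/n).round(2).tolist(),end=",")
        if i%8==7: print()
    print()
def st():
    p,r,s=pose(); m=r.as_matrix()
    print("t",round(s["clock"],2),"p",p.round(4),"x",m[:,0].round(4),"yang",round(np.degrees(np.arctan2(m[1,1],m[0,1])),2),"F",np.round(s["wrist_force"],2),"M",np.round(s["moment"],2),"op",round(s["opening"],4),"j",np.round(s["joint_positions"],3))
E
python3 -c "
from h import *
st();plan([.477,.197,.27],down(-71.6+134),16,0)"
```

```text
t 1.35 p [ 0.1656 -0.4982  0.2267] x [-0. -0. -1.] yang -71.62 F [ 0.54  0.08 -0.33] M [ 0.   -0.03 -0.02] op 0.092 j [-1.396  0.342  1.524 -0.     1.275 -0.146]
[0, -0.0027, -0.0351, -0.0322, -8.38, 0.0, 0.0],[0, -0.0027, -0.03, -0.0369, -8.38, 0.0, 0.0],[0, -0.0027, -0.0243, -0.0409, -8.38, 0.0, 0.0],[0, -0.0027, -0.0181, -0.044, -8.38, 0.0, 0.0],[0, -0.0027, -0.0115, -0.0462, -8.38, 0.0, 0.0],[0, -0.0027, -0.0047, -0.0474, -8.38, 0.0, 0.0],[0, -0.0027, 0.0023, -0.0476, -8.38, 0.0, 0.0],[0, -0.0027, 0.0092, -0.0467, -8.38, 0.0, 0.0],
[0, -0.0027, 0.0159, -0.0449, -8.38, 0.0, 0.0],[0, -0.0027, 0.0223, -0.0421, -8.38, 0.0, 0.0],[0, -0.0027, 0.0282, -0.0384, -8.38, 0.0, 0.0],[0, -0.0027, 0.0335, -0.0339, -8.38, 0.0, 0.0],[0, -0.0027, 0.038, -0.0286, -8.38, 0.0, 0.0],[0, -0.0027, 0.0418, -0.0228, -8.38, 0.0, 0.0],[0, -0.0027, 0.0447, -0.0165, -8.38, 0.0, 0.0],[0, -0.0027, 0.0466, -0.0098, -8.38, 0.0, 0.0],
```

Emit:
drive_tool --pt "0 -0.005 -0.035 -0.032 -8.4 0 0" --pt "0 -0.005 -0.03 -0.037 -8.4 0 0" --pt "0 -0.005 -0.024 -0.041 -8.4 0 0" --pt "0 -0.005 -0.018 -0.044 -8.4 0 0" --pt "0 -0.005 -0.012 -0.046 -8.4 0 0" --pt "0 -0.005 -0.005 -0.047 -8.4 0 0" --pt "0 -0.005 0.002 -0.048 -8.4 0 0" --pt "0 -0.005 0.009 -0.047 -8.4 0 0" --grip_force 60

```text
clock: 2.15
position: [0.3172, -0.1408, 0.2666]
tool_rot: [1.248, 1.181, -1.247]
wrist_force: [1.7, -0.8, -0.2]
opening: 0.0918
```

```bash
python3 -c "
from h import *
st();plan([.477,.197,.27],down(62),10,0)"
```

```text
t 2.15 p [ 0.3172 -0.1408  0.2666] x [ 0.0024 -0.0014 -1.    ] yang -3.04 F [ 1.72 -0.76 -0.19] M [-0.   -0.15  0.  ] op 0.0918 j [-0.64  -0.033  1.868  0.     1.303 -0.587]
[0, -0.0004, 0.0142, -0.0346, -6.5, 0.01, -0.01],[0, -0.0003, 0.018, -0.0328, -6.5, 0.01, -0.01],[0, -0.0003, 0.0216, -0.0305, -6.5, 0.01, -0.01],[0, -0.0003, 0.0249, -0.0279, -6.5, 0.01, -0.01],[0, -0.0003, 0.0279, -0.0249, -6.5, 0.01, -0.01],[0, -0.0003, 0.0305, -0.0215, -6.5, 0.01, -0.01],[0, -0.0003, 0.0328, -0.018, -6.5, 0.01, -0.01],[0, -0.0003, 0.0346, -0.0141, -6.5, 0.01, -0.01],
[0, -0.0003, 0.036, -0.0101, -6.5, 0.01, -0.01],[0, -0.0003, 0.0369, -0.006, -6.5, 0.01, -0.01],
```

Emit:
drive_tool --pt "0 0 0.018 -0.043 -8.1 0 0" --pt "0 0 0.024 -0.041 -8.1 0 0" --pt "0 0 0.029 -0.037 -8.1 0 0" --pt "0 0 0.034 -0.032 -8.1 0 0" --pt "0 0 0.038 -0.027 -8.1 0 0" --pt "0 0 0.042 -0.021 -8.1 0 0" --pt "0 0 0.044 -0.016 -8.1 0 0" --pt "0 0 0.046 -0.009 -8.1 0 0"

```text
clock: 2.95
position: [0.474, 0.2181, 0.2699]
tool_rot: [0.346, 1.529, -0.348]
wrist_force: [0.6, -1.4, 0.8]
opening: 0.0918
```

```bash
python3 -c "
from h import *
st();plan([.477,.197,.145],down(62),8,0)"
```

```text
t 2.95 p [0.474  0.2181 0.2699] x [ 0.0127 -0.0044 -0.9999] yang 64.62 F [ 0.63 -1.38  0.76] M [ 0.01 -0.19  0.06] op 0.0918 j [ 0.289  0.3    1.464 -0.008  1.367 -0.837]
[0, 0.0156, -0.0022, 0.0013, 0.33, 0.1, -0.01],[0, 0.0156, -0.0022, 0.0013, 0.33, 0.1, -0.01],[0, 0.0156, -0.0022, 0.0013, 0.33, 0.1, -0.01],[0, 0.0156, -0.0022, 0.0014, 0.33, 0.1, -0.01],[0, 0.0156, -0.0022, 0.0014, 0.33, 0.1, -0.01],[0, 0.0156, -0.0022, 0.0015, 0.33, 0.1, -0.01],[0, 0.0156, -0.0022, 0.0015, 0.33, 0.1, -0.01],[0, 0.0156, -0.0022, 0.0015, 0.33, 0.1, -0.01],
```

Emit:
drive_tool --pt "0 0.005 -0.009 0.005 0 0.8 0" --pt "0 0.01 -0.009 0.006 0 0 0" --pt "0 0.02 0 0 0 0 0" --pt "0 0.02 0 0 0 0 0" --pt "0 0 0 0 0 0 0" --pt "0 0 0 0 0 0 0" --pt "0 0 0 0 0 0 0" --pt "0 0 0 0 0 0 0"

```text
clock: 3.75
position: [0.4773, 0.1965, 0.2127]
tool_rot: [0.348, 1.542, -0.344]
wrist_force: [0.3, -0.4, 0.8]
opening: 0.0916
```

```bash
python3 -c "
from h import *
st();plan([.477,.197,.145],down(64),4,0)
save('top','g1.png',(150,140,320,270),4)
"
```

```text
t 3.75 p [0.4773 0.1965 0.2127] x [ 0.0014  0.0022 -1.    ] yang 64.75 F [ 0.28 -0.37  0.84] M [ 0.04 -0.17 -0.03] op 0.0916 j [ 0.241  0.337  1.573  0.002  1.231 -0.89 ]
[0, 0.0169, 0.0, -0.0001, 0.19, 0.0, -0.04],[0, 0.0169, 0.0, -0.0001, 0.19, 0.0, -0.04],[0, 0.0169, 0.0001, -0.0001, 0.19, 0.0, -0.04],[0, 0.0169, 0.0001, -0.0001, 0.19, 0.0, -0.04],
```

View pics/g1.png

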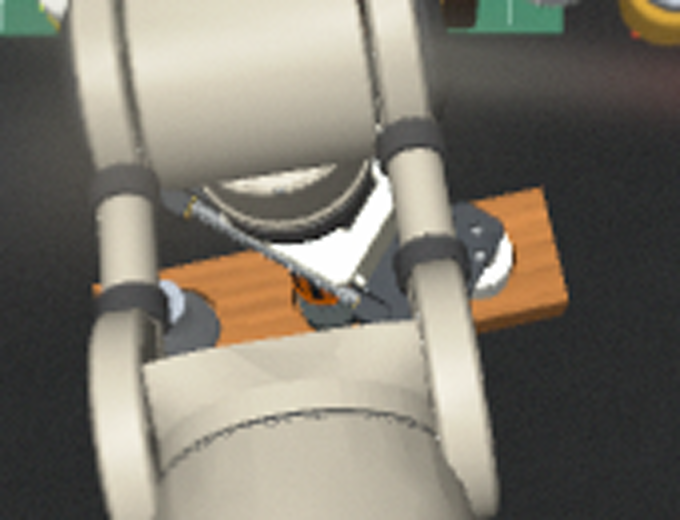

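Emit:
drive_tool --pt "0 0.017 0 0 0 0 0" --pt "0 0.017 0 0 0 0 0" --pt "0 0.017 0 0 0 0 0" --pt "0 0.016 0 0 0 0 0" --pt "0 0.001 0 0 0 0 0" --pt "1 0 0 0 0 0 0" --pt "1 0 0 0 0 0 0" --pt "1 0 0 0 0 0 0" --grip_force 20

```text
clock: 4.6
position: [0.4815, 0.1977, 0.1496]
tool_rot: [0.352, 1.53, -0.338]
wrist_force: [-0.3, 0.5, 0.1]
opening: 0.0722
```

Emit:
drive_tool --pt "1 0 0 0 0 0 0" --pt "1 0 0 0 0 0 0" --pt "1 0 0 0 0 0 0" --pt "1 0 0 0 0 0 0" --pt "1 0 0 0 0 0 0" --pt "1 0 0 0 0 0 0" --pt "1 0 0 0 0 0 0" --pt "1 0 0 0 0 0 0" --grip_force 60

```text
clock: 5.4
position: [0.4824, 0.198, 0.1513]
tool_rot: [0.353, 1.527, -0.337]
wrist_force: [-1.9, -0.6, 0.1]
opening: 0.0335
```

```bash
python3 -c "
from h import *
st()"
```

```text
t 5.4 p [0.4824 0.198  0.1513] x [ 0.0179  0.0062 -0.9998] yang 64.76 F [-1.92 -0.65  0.07] M [ 0.01 -0.15  0.  ] op 0.0335 j [ 0.241  0.399  1.662  0.002  1.061 -0.89 ]
```

Emit:
drive_tool --pt "1 -0.01 0 0 0 0 0" --pt "1 -0.016 0 0 0 0 0" --pt "1 -0.02 0 0 0 0 0" --pt "1 -0.022 0 0 0 0 0" --pt "1 -0.022 0 0 0 0 0" --pt "1 -0.022 0 0 0 0 0" --pt "1 -0.022 0 0 0 0 0" --pt "1 -0.016 0 0 0 0 0"

```text
clock: 6.2
position: [0.476, 0.196, 0.3053]
tool_rot: [0.348, 1.539, -0.343]
wrist_force: [-0.4, 0.1, -2.6]
opening: 0.033
```

Run:
```python
from h import *
st();save("scene","l1.png",(180,60,380,220),4)
p,r,_=pose()
for n in("driver_handle","socket_mouth"): print(n,[(np.round(m["uv"],1).tolist(),round(m["score"],2)) for m in mark_of("scene",n)[:4]])
m=p+r.apply([.124,0,0]); print("expected mouth",proj("scene",[p,m]).round(1))
```

```text
t 6.2 p [0.476  0.196  0.3053] x [ 0.0045  0.0024 -1.    ] yang 64.76 F [-0.38  0.1  -2.58] M [ 0.03 -0.19  0.01] op 0.033 j [ 2.410e-01  2.700e-01  1.409e+00  1.000e-03  1.457e+00 -8.900e-01]
driver_handle [([224.3, 122.1], 0.95), ([252.8, 124.4], 0.92), ([273.4, 193.9], 0.2)]
socket_mouth [([223.1, 166.2], 0.79), ([279.2, 135.2], 0.78), ([252.9, 154.9], 0.54)]
expected mouth [[279.6  80.8]
 [277.4 131.6]]
```

View pics/l1.png

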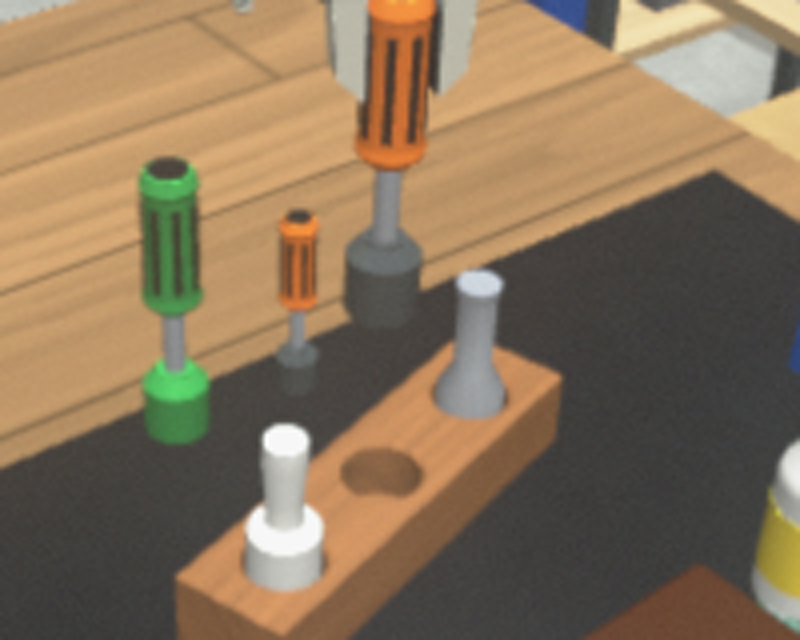

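Lifted: the driver hangs near vertical with its mouth at scene about (275.5,136). The well is empty and the neighbours haven't moved. Next I move over the screw.

```bash
python3 -c "
from h import *
plan([.537,-.125,.265],down(130),8,1)"
```

```text
[1, 0.0048, -0.0331, 0.024, -8.16, 0.04, -0.01],[1, 0.0048, -0.0361, 0.019, -8.16, 0.04, -0.01],[1, 0.0048, -0.0385, 0.0137, -8.16, 0.04, -0.01],[1, 0.0048, -0.04, 0.0081, -8.16, 0.04, -0.01],[1, 0.0048, -0.0408, 0.0024, -8.16, 0.04, -0.01],[1, 0.0049, -0.0407, -0.0035, -8.16, 0.04, -0.01],[1, 0.0049, -0.0398, -0.0092, -8.16, 0.04, -0.01],[1, 0.0049, -0.0381, -0.0147, -8.16, 0.04, -0.01],
```

Emit:
drive_tool --pt "1 0 -0.033 0.024 -8.2 0 0" --pt "1 0 -0.036 0.019 -8.2 0 0" --pt "1 0 -0.038 0.014 -8.2 0 0" --pt "1 0.005 -0.04 0.008 -8.2 0 0" --pt "1 0.005 -0.041 0.002 -8.2 0 0" --pt "1 0.005 -0.041 -0.004 -8.2 0 0" --pt "1 0.01 -0.04 -0.009 -8.2 0 0" --pt "1 0.01 -0.038 -0.015 -8.2 0 0"

```text
clock: 7.15
position: [0.5322, -0.1207, 0.2575]
tool_rot: [-0.555, 1.504, 0.572]
wrist_force: [0.8, -0.0, -3.2]
opening: 0.0333
```

```bash
python3 -c "
from h import *
st();plan([.537,-.125,.265],down(130),1,1)"
```

```text
t 7.15 p [ 0.5322 -0.1207  0.2575] x [-0.011   0.0071 -0.9999] yang 131.24 F [ 0.82 -0.05 -3.22] M [ 0.13 -0.22 -0.02] op 0.0333 j [-0.365  0.366  1.402  0.003  1.386 -2.656]
[1, -0.0076, -0.0063, 0.0007, 1.24, -0.21, -0.72],
```

Emit:
drive_tool --pt "1 -0.002 -0.006 0.001 0 -0.2 -0.7" --pt "1 0 0 0 0 0 0" --pt "1 0 0 0 0 0 0" --pt "1 0 0 0 0 0 0" --pt "1 0 0 0 0 0 0" --pt "1 0 0 0 0 0 0" --pt "1 0 0 0 0 0 0" --pt "1 0 0 0 0 0 0"

```text
clock: 7.95
position: [0.5344, -0.1242, 0.2539]
tool_rot: [-0.557, 1.505, 0.568]
wrist_force: [-1.2, -0.5, -2.9]
opening: 0.0333
```

Run:
```python
from h import *
st()
a=get_image("scene");b=get_image("top")
A=cv2.resize(a[160:280,110:200],None,fx=5,fy=5,interpolation=3)
B=cv2.resize(b[170:230,330:400],None,fx=4.8,fy=4.8,interpolation=3)
W=np.zeros((600,800,3),np.uint8);W[:,:450]=A;W[:288,460:796]=B[:,:336]
cv2.imwrite("pics/s1.png",W[:,:,::-1])
p,r,_=pose()
for k in(.02,.139): print(proj("scene",p+r.apply([k,0,0])),proj("top",p+r.apply([k,0,0])))
```

```text
t 7.95 p [ 0.5344 -0.1242  0.2539] x [-0.0102  0.0037 -0.9999] yang 131.15 F [-1.19 -0.51 -2.94] M [ 0.15 -0.09  0.03] op 0.0333 j [-0.368  0.373  1.402 -0.     1.378 -2.657]
[[152.23028283 184.05419819]] [[379.32938804 183.49297797]]
[[160.52707877 230.57190247]] [[366.42642206 195.99283256]]
```

View pics/s1.png

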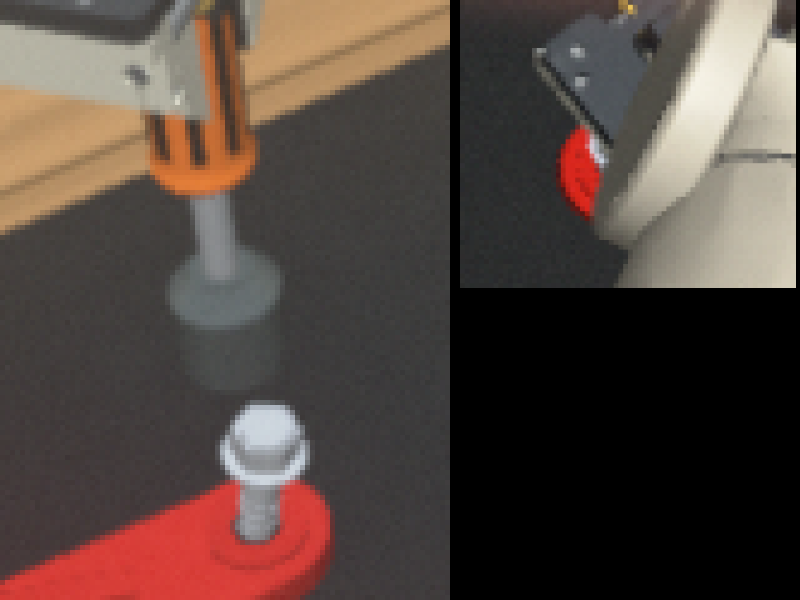

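```bash
cat > fit1.py <<'E'
from h import *
from scipy.optimize import least_squares as LS
def sc(p,pz=None):
    x,y,lx,ly=p[:4]; z=p[4] if pz is None else pz
    P=np.array([x,y,z]); a=np.array([lx,ly,np.sqrt(1-lx*lx-ly*ly)])
    h,f=P+.0635*a,P+.0485*a; l=P+a*(.0185-z)/a[2]
    return np.r_[(proj("scene",[h,f,l])-[[163.1,244.2],[163,250.8],[161.5,265.8]]).ravel(),(proj("top",[h,f,l])-[[363.9,198.5],[363.9,200.5],[362.5,205]]).ravel()]
for pz in(None,.0185,.012):
    r=LS(sc,[.53,-.125,.1,0,.0185],args=(pz,));print("screw",r.x.round(4),"lean",np.degrees(np.arcsin(np.hypot(*r.x[2:4]))).round(2),"head",(np.r_[r.x[:2],pz or r.x[4]]+.0635*np.r_[r.x[2:4],np.sqrt(1-sum(r.x[2:4]**2))]).round(4),r.fun.round(1),(r.fun**2).sum())
print("mouth", [atz("scene",(156.6,232),z).round(4) for z in(.110,.1148,.12)])
print("heads",[atz("scene",(163.1,244.2),z).round(4) for z in(.078,.081)])
E
python3 fit1.py
```

```text
screw [ 0.5328 -0.1367  0.0367  0.179   0.0144] lean 10.53 head [ 0.5351 -0.1253  0.0768] [-0.3  0.6 -0.6 -0.6 -0.3 -0.4 -0.4  0.  -0.7 -0.5  0.  -0.7] 2.817843283098382
screw [ 0.5328 -0.1363  0.0577  0.1714  0.0185] lean 10.42 head [ 0.5365 -0.1254  0.081 ] [-0.3 -0.3 -0.6 -1.6 -0.5 -0.4  0.  -0.9 -0.3 -1.2  0.2 -0.6] 6.473451513599237
screw [ 0.5327 -0.1368  0.0245  0.1826  0.0185] lean 10.61 head [ 0.5343 -0.1252  0.0744] [-0.3  1.2 -0.6 -0.  -0.2 -0.5 -0.6  0.5 -0.9 -0.  -0.1 -0.7] 4.090293893114408
mouth [array([ 0.5276, -0.1302,  0.11  ]), array([ 0.5319, -0.1317,  0.1148]), array([ 0.5367, -0.1334,  0.12  ])]
heads [array([ 0.535 , -0.1244,  0.078 ]), array([ 0.5375, -0.1254,  0.081 ])]
```

```bash
cat >> h.py <<'E'
D=np.array([1,-.013,-.0135]);D/=np.linalg.norm(D)   # driver down in tool
M=np.array([.139,-.0021,-.0061])                    # mouth in tool
def goal(mouth,axis,r):
    """TCP pose putting mouth at 'mouth' with driver up axis 'axis', least turn from r"""
    a=np.array(axis,float);a/=np.linalg.norm(a); c=r.apply(D); w=np.cross(c,-a); s=np.linalg.norm(w)
    q=R.from_rotvec(w/s*np.arcsin(s)) if s>1e-9 else R.identity()
    tr=q*r; return np.array(mouth)-tr.apply(M),tr
def drv():
    p,r,s=pose(); print("mouth",(p+r.apply(M)).round(4),"axis",(-r.apply(D)).round(4))
E
python3 - <<'E'
from h import *
st();drv()
p,r,_=pose();a=np.array([.045,.172,.984]);a/=np.linalg.norm(a)
H=np.array([.5345,-.124,.0785])
tp,tr=goal(H+.015*a,a,r);print(tp);plan(tp,tr,6,1)
E
```

```text
t 8.05 p [ 0.5344 -0.1244  0.2539] x [-0.0103  0.0037 -0.9999] yang 131.14 F [-0.17 -0.3  -2.33] M [ 0.16 -0.14 -0.02] op 0.033 j [-0.368  0.373  1.402 -0.     1.378 -2.657]
mouth [ 0.5298 -0.1295  0.1149] axis [0.0119 0.015  0.9998]
[ 0.544405   -0.09455076  0.2294795 ]
[1, 0.0041, 0.0026, 0.0045, 0.0, 1.23, -0.93],[1, 0.0039, 0.0027, 0.0046, 0.0, 1.23, -0.93],[1, 0.0038, 0.0027, 0.0047, 0.0, 1.23, -0.93],[1, 0.0036, 0.0028, 0.0048, 0.0, 1.23, -0.93],[1, 0.0035, 0.0029, 0.0049, 0.0, 1.23, -0.93],[1, 0.0033, 0.0029, 0.0049, 0.0, 1.23, -0.93],
```

Emit:
drive_tool --pt "1 0.0041 0.0026 0.0045 0 1.23 -0.93" --pt "1 0.0039 0.0027 0.0046 0 1.23 -0.93" --pt "1 0.0038 0.0027 0.0047 0 1.23 -0.93" --pt "1 0.0036 0.0028 0.0048 0 1.23 -0.93" --pt "1 0.0035 0.0029 0.0049 0 1.23 -0.93" --pt "1 0.0033 0.0029 0.0049 0 1.23 -0.93" --pt "1 0 0 0 0 0 0" --pt "1 0 0 0 0 0 0"

```text
clock: 8.85
position: [0.5451, -0.0942, 0.2292]
tool_rot: [-0.676, 1.591, 0.458]
wrist_force: [-0.6, -0.4, -2.6]
opening: 0.0335
```

Run:
```python
from h import *
st();drv()
p,r,_=pose();a=np.array([.045,.172,.984]);a/=np.linalg.norm(a)
H=np.array([.5345,-.124,.0785])
tp,tr=goal(H+.008*a,a,r);print(tp);plan(tp,tr,1,1)
a_=get_image("scene")
A=cv2.resize(a_[160:280,110:200],None,fx=5,fy=5,interpolation=3)
cv2.imwrite("pics/s2.png",A[:,:,::-1])
```

```text
t 8.85 p [ 0.5451 -0.0942  0.2292] x [-0.0423 -0.1586 -0.9864] yang 131.43 F [-0.58 -0.4  -2.63] M [ 0.33 -0.16 -0.01] op 0.0335 j [-0.215  0.408  1.428 -0.17   1.316 -2.459]
mouth [ 0.536  -0.1217  0.0931] axis [0.0438 0.177  0.9832]
[ 0.54409602 -0.09576078  0.2225918 ]
[1, 0.0068, 0.0001, -0.0009, 0.0, -0.14, 0.26],
```

View pics/s2.png

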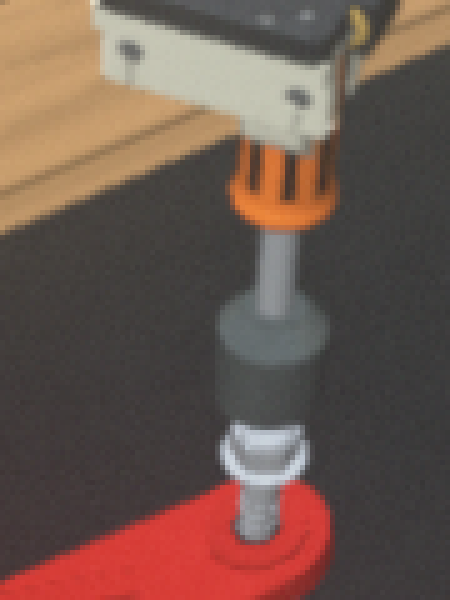

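Run:
```python
from h import *
H=np.array([.5345,-.124,.0785]); a=np.array([.045,.172,.984]); b=proj("scene",H)
for d in(.010,.015,.02): print(d,proj("scene",H+d*a)-b)
m=np.array([.536,-.1217,.0931]);print(m-H,proj("scene",m)-b,b)
for e in np.eye(3)[:2]*.003: print(proj("scene",H+e)-b)
```

```text
0.01 [[ 0.28111226 -3.60086049]]
0.015 [[ 0.42368061 -5.42050339]]
0.02 [[ 0.56761145 -7.25310822]]
[0.0015 0.0023 0.0146] [[ 0.50307051 -5.04210511]] [[163.14940108 243.78591604]]
[[0.71348194 0.95281308]]
[[ 1.36136109 -0.6561114 ]]
```

Emit:
drive_tool --pt "1 0.002 0 -0.001 0 0 0" --pt "1 0.002 0 0 0 0 0" --pt "1 0.002 0 0 0 0 0" --pt "1 0.002 0 0 0 0 0" --pt "1 0.001 0 0 0 0 0" --pt "1 0.001 0 0 0 0 0" --pt "1 0.001 0 0 0 0 0" --pt "1 0 0 0 0 0 0"

```text
clock: 9.7
position: [0.5435, -0.0987, 0.2183]
tool_rot: [-0.673, 1.59, 0.456]
wrist_force: [0.9, -0.5, -3.2]
opening: 0.0331
```

```bash
python3 -c "
from h import *
st();drv()"
```

```text
t 9.7 p [ 0.5435 -0.0987  0.2183] x [-0.0414 -0.1576 -0.9866] yang 131.23 F [ 0.86 -0.47 -3.17] M [ 0.41 -0.17  0.01] op 0.0331 j [-0.224  0.414  1.45  -0.171  1.287 -2.46 ]
mouth [ 0.5345 -0.1261  0.0821] axis [0.0431 0.176  0.9834]
```

Emit:
drive_tool --pt "1 0.001 0.0014 0.0013 0 0 0" --pt "1 0.001 0 0 0 0 0" --pt "1 0.001 0 0 0 0 0" --pt "1 0.001 0 0 0 0 0" --pt "1 0.001 0 0 0 0 0" --pt "1 0.001 0 0 0 0 0" --pt "1 0.001 0 0 0 0 0" --pt "1 0 0 0 0 0 0"

```text
clock: 10.5
position: [0.5447, -0.098, 0.2127]
tool_rot: [-0.675, 1.586, 0.453]
wrist_force: [0.3, 0.0, -1.3]
opening: 0.0335
```

```bash
python3 -c "
from h import *
st();drv()"
```

```text
t 10.5 p [ 0.5447 -0.098   0.2127] x [-0.0364 -0.1591 -0.9866] yang 131.26 F [ 0.31  0.01 -1.35] M [ 0.38 -0.09  0.02] op 0.0335 j [-0.222  0.418  1.46  -0.172  1.268 -2.455]
mouth [ 0.5365 -0.1256  0.0766] axis [0.038  0.1775 0.9834]
```

Emit:
drive_tool --pt "1 0.001 0 0 0 0 0" --pt "1 0.001 0 0 0 0 0" --pt "1 0.001 0 0 0 0 0" --pt "1 0.001 0 0 0 0 0" --pt "1 0 0 0 0 0 0" --pt "1 0 0 0 0 0 0" --pt "1 0 0 0 0 0 0" --pt "1 0 0 0 0 0 0"

```text
clock: 11.3
position: [0.5465, -0.0996, 0.2115]
tool_rot: [-0.679, 1.58, 0.449]
wrist_force: [-0.2, 0.5, 3.1]
opening: 0.0332
```

```bash
python3 -c "
from h import *
st();drv()"
```

```text
t 11.3 p [ 0.5465 -0.0996  0.2115] x [-0.0294 -0.1621 -0.9863] yang 131.27 F [-0.22  0.52  3.07] M [ 0.25 -0.23 -0.  ] op 0.0332 j [-0.223  0.418  1.464 -0.174  1.257 -2.454]
mouth [ 0.5392 -0.1276  0.0754] axis [0.0311 0.1805 0.9831]
```

Run:
```python
from h import *
p,r,_=pose();a=np.array([.045,.172,.984]);a/=np.linalg.norm(a)
tp,tr=goal(np.array([.5345,-.124,.0785])-.003*a,a,r);plan(tp,tr,2,1)
```

```text
[1, -0.0003, 0.0016, -0.0005, 0.01, 0.14, 0.45],[1, -0.0003, 0.0016, -0.0005, 0.01, 0.14, 0.45],
```

Emit:
drive_tool --pt "1 0 0.0016 -0.0005 0 0.14 0.45" --pt "1 0 0.0016 -0.0005 0 0.14 0.45" --pt "1 0.0005 -0.0004 0 5 -0.06 -0.07" --pt "1 0.0005 -0.0004 0 5 -0.06 -0.07" --pt "1 0.0005 -0.0004 0 5 -0.06 -0.07" --pt "1 0.0005 -0.0004 0 5 -0.06 -0.07" --pt "1 0.0005 0 0 0 0 0" --pt "1 0.0005 0 0 0 0 0"

```text
clock: 12.1
position: [0.5477, -0.1006, 0.2109]
tool_rot: [-0.398, 1.607, 0.159]
wrist_force: [0.8, 0.3, 7.0]
opening: 0.0334
```

Run:
```python
from h import *
st();drv()
p,r,_=pose();a=np.array([.045,.172,.984]);a/=np.linalg.norm(a)
m=p+r.apply(M); H=np.array([.5345,-.124,.0785]); t=(m-H)@a; print("depth",-t,"lat",(m-H-t*a).round(4))
tp,tr=goal(H+t*a,a,r);plan(tp,tr,1,1)
```

```text
t 12.1 p [ 0.5477 -0.1006  0.2109] x [-0.0298 -0.1571 -0.9871] yang 110.57 F [0.8  0.3  7.03] M [-0.03 -0.28 -0.01] op 0.0334 j [-0.228  0.421  1.46  -0.169  1.259 -2.1  ]
mouth [ 0.5385 -0.1265  0.0744] axis [0.038  0.1737 0.9841]
depth 0.00424285841417978 lat [ 0.0042 -0.0018  0.0001]
[1, -0.0, 0.0026, -0.0025, 0.01, 0.35, 0.23],
```

Emit:
drive_tool --pt "1 0.0003 0.001 -0.001 5 -0.06 -0.07" --pt "1 0.0003 -0.0004 0 5 -0.06 -0.07" --pt "1 0.0005 0 0 0 0 0" --pt "1 0.0005 -0.0004 0 5 -0.06 -0.07" --pt "1 0.0005 -0.0004 0 5 -0.06 -0.07" --pt "1 0.0005 0 0 0 0 0" --pt "1 0.0005 0 0 0 0 0" --pt "1 0.0005 0 0 0 0 0"

```text
clock: 12.9
position: [0.5455, -0.1017, 0.2054]
tool_rot: [-0.142, 1.598, -0.11]
wrist_force: [1.6, -0.0, -1.7]
opening: 0.0335
```

```bash
cat > chk.py <<'E'
from h import *
st();drv()
p,r,_=pose();a=np.array([.045,.172,.984]);a/=np.linalg.norm(a)
m=p+r.apply(M); H=np.array([.5345,-.124,.0785]); t=(m-H)@a; print("depth",round(-t,4),"lat",(m-H-t*a).round(4))
tp,tr=goal(H+t*a,a,r);plan(tp,tr,1,1)
E
python3 chk.py
```

```text
t 12.9 p [ 0.5455 -0.1017  0.2054] x [-0.0292 -0.1595 -0.9868] yang 91.34 F [ 1.64 -0.03 -1.71] M [-0.04 -0.63  0.1 ] op 0.0335 j [-0.229  0.422  1.475 -0.172  1.242 -1.765]
mouth [ 0.5354 -0.1261  0.0688] axis [0.0423 0.1726 0.9841]
depth 0.0099 lat [ 0.0014 -0.0004  0.    ]
[1, -0.0, 0.0003, -0.001, 0.0, 0.15, 0.03],
```

Emit:
drive_tool --pt "1 0.001 0 0 -2 0 0" --pt "1 0.001 0 0 -1 0 0" --pt "1 0.001 0 0 0 0 0" --pt "1 0.001 0 0 0 0 0" --pt "1 0.001 0 0 0 0 0" --pt "1 0.001 0 0 0 0 0" --pt "1 0.001 0 0 0 0 0" --pt "1 0 0 0 0 0 0"

```text
clock: 13.7
position: [0.5455, -0.1015, 0.2045]
tool_rot: [-0.194, 1.598, -0.056]
wrist_force: [-0.3, -2.1, -1.4]
opening: 0.0331
```

```bash
python3 chk.py
```

```text
t 13.7 p [ 0.5455 -0.1015  0.2045] x [-0.0251 -0.1588 -0.987 ] yang 95.19 F [-0.25 -2.1  -1.44] M [-0.01 -0.27 -0.16] op 0.0331 j [-0.23   0.42   1.48  -0.171  1.234 -1.832]
mouth [ 0.5361 -0.1262  0.0678] axis [0.0374 0.1727 0.9843]
depth 0.0108 lat [ 0.0021 -0.0003 -0.    ]
[1, 0.0, 0.0003, -0.001, 0.01, 0.43, 0.08],
```

Emit:
drive_tool --pt "1 0.0005 0 0 1.5 0 0" --pt "1 0.002 0 -0.0005 0 0.4 0.1" --pt "1 0.002 0 0 0 0 0" --pt "1 0.002 0 0 0.5 0 0" --pt "1 0.002 0 0 -0.5 0 0" --pt "1 0.002 0 0 0 0 0" --pt "1 0.002 0 0 0 0 0" --pt "1 0.002 0 0 0 0 0"

```text
clock: 14.5
position: [0.5468, -0.1026, 0.2016]
tool_rot: [-0.173, 1.593, -0.078]
wrist_force: [-2.3, 4.7, 16.0]
opening: 0.0333
```

```bash
python3 chk.py
```

```text
t 14.5 p [ 0.5468 -0.1026  0.2016] x [-0.0215 -0.1593 -0.987 ] yang 93.63 F [-2.34  4.73 15.96] M [ 0.41  1.11 -0.33] op 0.0333 j [-0.231  0.423  1.484 -0.171  1.224 -1.806]
mouth [ 0.5379 -0.1272  0.065 ] axis [0.0341 0.1729 0.9844]
depth 0.0137 lat [ 0.004  -0.0008 -0.    ]
[1, -0.0, 0.0008, -0.0024, 0.01, 0.62, 0.09],
```

Run:
```python
from h import *
p,r,_=pose()
tp,tr=goal([.5345,-.1362,.0652],[0,0,1],r);plan(tp,tr,8,1)
```

```text
[1, 0.0004, -0.0041, -0.0013, 0.01, -0.32, 1.23],[1, 0.0003, -0.0041, -0.0013, 0.01, -0.32, 1.23],[1, 0.0002, -0.0041, -0.0013, 0.01, -0.32, 1.23],[1, 0.0001, -0.0041, -0.0013, 0.01, -0.32, 1.23],[1, -0.0, -0.0041, -0.0013, 0.01, -0.32, 1.23],[1, -0.0001, -0.0041, -0.0013, 0.01, -0.32, 1.23],[1, -0.0002, -0.0041, -0.0013, 0.01, -0.32, 1.23],[1, -0.0003, -0.0041, -0.0013, 0.01, -0.32, 1.23],
```

Emit:
drive_tool --pt "1 0.0004 -0.0041 -0.0013 0 -0.32 1.23" --pt "1 0.0003 -0.0041 -0.0013 0 -0.32 1.23" --pt "1 0.0002 -0.0041 -0.0013 0 -0.32 1.23" --pt "1 0.0001 -0.0041 -0.0013 0 -0.32 1.23" --pt "1 0 -0.0041 -0.0013 0 -0.32 1.23" --pt "1 -0.0001 -0.0041 -0.0013 0 -0.32 1.23" --pt "1 -0.0002 -0.0041 -0.0013 0 -0.32 1.23" --pt "1 -0.0003 -0.0041 -0.0013 0 -0.32 1.23"

```text
clock: 15.3
position: [0.5376, -0.136, 0.2056]
tool_rot: [-0.031, 1.556, 0.069]
wrist_force: [-0.2, 0.5, 1.6]
opening: 0.0333
```

```bash
cat > up.py <<'E'
from h import *
import sys
st();drv();p,r,_=pose()
tp,tr=goal(eval(sys.argv[1]),[0,0,1],r);plan(tp,tr,int(sys.argv[2]),1)
E
python3 up.py "[.5345,-.1362,.0652]" 2
```

```text
t 15.3 p [ 0.5376 -0.136   0.2056] x [ 0.0129  0.0243 -0.9996] yang 93.68 F [-0.22  0.51  1.61] M [ 0.09 -0.29 -0.2 ] op 0.0333 j [-0.402  0.41   1.482  0.029  1.248 -2.046]
mouth [ 0.5334 -0.1351  0.0665] axis [-3.000e-04 -1.050e-02  9.999e-01]
[1, 0.0007, 0.0001, 0.0006, -0.0, 0.03, -0.3],[1, 0.0007, 0.0001, 0.0006, -0.0, 0.03, -0.3],
```

Emit:
drive_tool --pt "1 0.0007 0.0001 0.0006 0 0.03 -0.3" --pt "1 0.0007 0.0001 0.0006 0 0.03 -0.3" --pt "1 0.001 0 0 0 0 0" --pt "1 0.001 0 0 0 0 0" --pt "1 0.001 0 0 0 0 0" --pt "1 0.001 0 0 0 0 0" --pt "1 0.001 0 0 0 0 0" --pt "1 0.001 0 0 0 0 0"

```text
clock: 16.1
position: [0.5386, -0.1359, 0.2051]
tool_rot: [-0.035, 1.553, 0.06]
wrist_force: [-1.8, 1.2, 11.2]
opening: 0.0331
```

```bash
python3 up.py "[.5345,-.1362,.0652]" 2
python3 - <<'E'
from h import *
a=get_image("scene")
# reference: vertical line drawn through socket mouth
W=cv2.resize(a[170:280,110:210],None,fx=5.4,fy=5.4,interpolation=3)
cv2.imwrite("pics/s3.png",W[:,:,::-1])
print(proj("scene",[[.5345,-.1362,z] for z in(.0158,.0665,.17)]))
E
```

```text
t 16.1 p [ 0.5386 -0.1359  0.2051] x [ 0.0163  0.0162 -0.9997] yang 93.5 F [-1.77  1.23 11.15] M [ 0.32  0.57 -0.1 ] op 0.0331 j [-0.397  0.408  1.485  0.022  1.24  -2.036]
mouth [ 0.5349 -0.1361  0.066 ] axis [-0.0036 -0.0024  1.    ]
[1, 0.0004, 0.0001, 0.0001, 0.0, 0.11, -0.06],[1, 0.0004, 0.0001, 0.0001, 0.0, 0.11, -0.06],
[[161.58806562 266.76355718]
 [158.37213725 250.50428171]
 [151.10932859 213.10586008]]
```

View pics/s3.png

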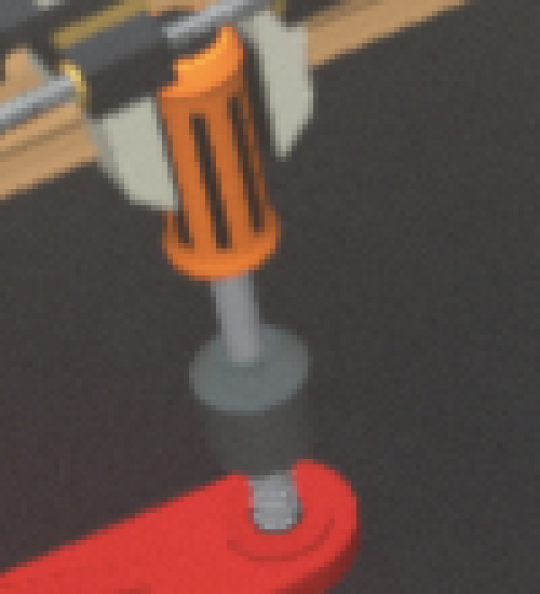

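Fully seated: the flange is hidden inside the socket, and the shank at (278,525) in the crop lines up with the true vertical. I start the turn now, checking after each call.

Emit:
drive_tool --pt "1 0.0005 0 0 4 0 0" --pt "1 0.0005 -0.0006 0 8 -0.1 -0.11" --pt "1 0.0005 -0.0006 0 8 -0.1 -0.11" --pt "1 0.0005 -0.0006 0 8 -0.1 -0.11" --pt "1 0.0005 -0.0006 0 8 -0.1 -0.11" --pt "1 0.0005 -0.0006 0 8 -0.1 -0.11" --pt "1 0.0005 -0.0006 0 8 -0.1 -0.11" --pt "1 0.0005 0 0 0 0 0"

```text
clock: 16.95
position: [0.5357, -0.1397, 0.2047]
tool_rot: [0.69, 1.442, -0.68]
wrist_force: [-1.4, 0.5, 7.7]
opening: 0.0334
```

```bash
python3 up.py "[.5345,-.1362,.0645]" 2
```

```text
t 16.95 p [ 0.5357 -0.1397  0.2047] x [ 0.0186 -0.0019 -0.9998] yang 39.59 F [-1.38  0.5   7.75] M [0.17 0.23 0.11] op 0.0334 j [-0.397  0.402  1.497  0.006  1.226 -1.089]
mouth [ 0.5328 -0.1366  0.0656] axis [ 0.e+00 -3.e-04  1.e+00]
[1, 0.0006, 0.0008, 0.0004, -0.0, -0.01, -0.0],[1, 0.0006, 0.0008, 0.0004, -0.0, -0.01, -0.0],
```

Emit:
drive_tool --pt "1 0.0005 0.0002 0.0004 8 -0.1 -0.11" --pt "1 0.0005 -0.0004 0 8 -0.1 -0.11" --pt "1 0.0005 -0.0005 0 8 -0.1 -0.11" --pt "1 0.0005 -0.0006 0 8 -0.1 -0.11" --pt "1 0.0005 -0.0006 0 8 -0.1 -0.11" --pt "1 0.0005 -0.0006 0 8 -0.1 -0.11" --pt "1 0.0005 -0.0006 0 8 -0.1 -0.11" --pt "1 0.0005 0 0 0 0 0"

```text
clock: 17.75
position: [0.5309, -0.1397, 0.2037]
tool_rot: [1.432, 1.022, -1.445]
wrist_force: [-0.3, 0.7, 7.2]
opening: 0.0332
```

```bash
python3 up.py "[.5345,-.1362,.0638]" 2
```

```text
t 17.75 p [ 0.5309 -0.1397  0.2037] x [ 0.0039 -0.0172 -0.9998] yang -18.44 F [-0.28  0.73  7.2 ] M [0.2  0.26 0.03] op 0.0332 j [-0.388  0.4    1.502 -0.015  1.23  -0.061]
mouth [ 0.5314 -0.1356  0.0646] axis [4.2e-03 3.0e-04 1.0e+00]
[1, 0.0004, 0.0013, -0.0001, 0.0, 0.05, 0.11],[1, 0.0004, 0.0013, -0.0001, 0.0, 0.05, 0.11],
```

Emit:
drive_tool --pt "1 0.0005 0.0004 0 8 -0.05 0" --pt "1 0.0005 0 0.0002 8 -0.1 -0.11" --pt "1 0.0005 -0.0003 0.0003 8 -0.1 -0.11" --pt "1 0.0005 -0.0006 0.0003 8 -0.1 -0.11" --pt "1 0.0005 -0.0006 0.0003 8 -0.1 -0.11" --pt "1 0.0005 -0.0006 0 8 -0.1 -0.11" --pt "1 0.0005 -0.0006 0 8 -0.1 -0.11" --pt "1 0.0005 0 0 0 0 0"

```text
clock: 18.55
position: [0.528, -0.1361, 0.2028]
tool_rot: [2.075, 0.236, -2.107]
wrist_force: [-1.2, 0.6, 7.6]
opening: 0.033
```

```bash
python3 up.py "[.5345,-.1362,.0628]" 2
```

```text
t 18.55 p [ 0.528  -0.1361  0.2028] x [-0.0134 -0.0133 -0.9998] yang -76.48 F [-1.22  0.61  7.57] M [0.16 0.25 0.04] op 0.033 j [-0.383  0.405  1.498 -0.018  1.247  0.958]
mouth [ 0.5316 -0.1345  0.0637] axis [ 0.0033 -0.0025  1.    ]
[1, 0.0004, 0.0009, -0.001, 0.0, 0.08, 0.09],[1, 0.0004, 0.0009, -0.001, 0.0, 0.08, 0.09],
```

Emit:
drive_tool --pt "1 0.0005 0 -0.0004 8 0 0" --pt "1 0.0005 -0.0003 -0.0002 8 -0.05 -0.05" --pt "1 0.0005 -0.0006 0 8 -0.1 -0.11" --pt "1 0.0005 -0.0006 0 8 -0.1 -0.11" --pt "1 0.0005 -0.0006 0 8 -0.1 -0.11" --pt "1 0.0005 -0.0003 0 5 -0.05 -0.05" --pt "1 0.0005 0 0 0 0 0" --pt "1 0.0005 0 0 0 0 0"

```text
clock: 19.35
position: [0.5291, -0.1321, 0.2019]
tool_rot: [-1.88, 0.571, 1.912]
wrist_force: [-0.1, 0.1, 7.6]
opening: 0.0333
```

```bash
python3 up.py "[.533,-.1362,.0628]" 2;  python3 - <<'E'
from h import *
a=get_image("scene")
W=cv2.resize(a[170:280,110:210],None,fx=5.4,fy=5.4,interpolation=3)
cv2.imwrite("pics/s4.png",W[:,:,::-1])
E
```

```text
t 19.35 p [ 0.5291 -0.1321  0.2019] x [-0.0176 -0.0033 -0.9998] yang -123.09 F [-0.13  0.09  7.62] M [0.18 0.34 0.11] op 0.0333 j [-0.38   0.409  1.493 -0.01   1.255  1.772]
mouth [ 0.5329 -0.1341  0.0629] axis [-8.e-04 -2.e-04  1.e+00]
[1, 0.0, 0.0008, -0.0006, 0.0, -0.02, 0.02],[1, 0.0, 0.0008, -0.0006, 0.0, -0.02, 0.02],
```

View pics/s4.png

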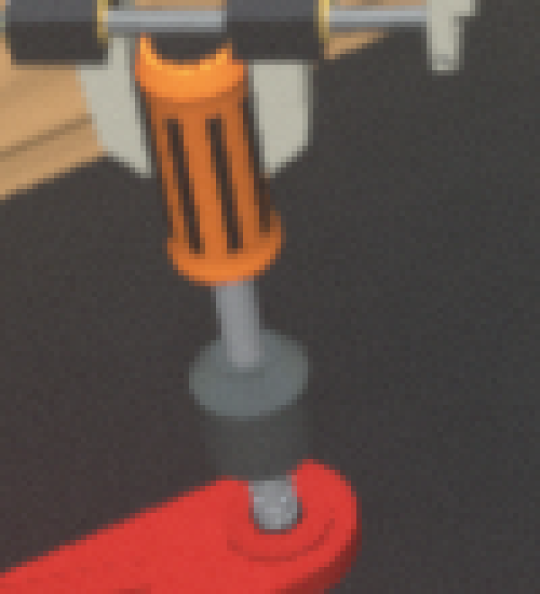

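Emit:
drive_tool --pt "1 -0.0005 0 0 -2 0 0" --pt "1 -0.0005 0 0 -1 0 0" --pt "1 0 0 0 0 0 0" --pt "1 -0.001 0 0 0 0 0" --pt "1 -0.001 0 0 0 0 0" --pt "1 -0.001 0 0 0 0 0" --pt "1 -0.001 0 0 0 0 0" --pt "1 -0.001 0 0 0 0 0"

```text
clock: 20.2
position: [0.5283, -0.1317, 0.2047]
tool_rot: [-1.907, 0.525, 1.951]
wrist_force: [2.2, -0.5, -3.9]
opening: 0.0334
```

```bash
python3 up.py "[.533,-.1341,.0828]" 6
```

```text
t 20.2 p [ 0.5283 -0.1317  0.2047] x [-0.0229 -0.0014 -0.9997] yang -120.03 F [ 2.24 -0.49 -3.94] M [-0.1  -0.39 -0.01] op 0.0334 j [-0.379  0.408  1.486 -0.01   1.268  1.719]
mouth [ 0.5314 -0.1331  0.0656] axis [ 0.0047 -0.0031  1.    ]
[1, -0.0029, 0.0, -0.0001, 0.0, 0.05, 0.0],[1, -0.0029, 0.0, -0.0001, 0.0, 0.05, 0.0],[1, -0.0029, 0.0, -0.0001, 0.0, 0.05, 0.0],[1, -0.0029, 0.0, -0.0001, 0.0, 0.05, 0.0],[1, -0.0029, 0.0, -0.0001, 0.0, 0.05, 0.0],[1, -0.0029, 0.0, -0.0001, 0.0, 0.05, 0.0],
```

Emit:
drive_tool --pt "1 -0.001 0 -0.001 0 0.15 0" --pt "1 -0.001 0 -0.001 0 0.15 0" --pt "1 -0.002 0 0 0 0 0" --pt "1 -0.002 0 0 0 0 0" --pt "1 -0.003 0 0 0 0 0" --pt "1 -0.003 0 0 0 0 0" --pt "1 -0.003 0 0 0 0 0" --pt "1 -0.003 0 0 0 0 0"

```text
clock: 21.0
position: [0.5291, -0.1321, 0.2239]
tool_rot: [-1.909, 0.526, 1.95]
wrist_force: [-0.2, 0.3, -2.7]
opening: 0.0334
```

```bash
python3 up.py "[.533,-.1341,.15]" 8
```

```text
t 21.0 p [ 0.5291 -0.1321  0.2239] x [-0.0217 -0.0027 -0.9998] yang -120.03 F [-0.2   0.29 -2.72] M [ 0.09  0.02 -0.03] op 0.0334 j [-0.379  0.394  1.454 -0.011  1.313  1.719]
mouth [ 0.5324 -0.1337  0.0848] axis [ 0.0035 -0.0018  1.    ]
[1, -0.0082, 0.0001, 0.0001, 0.0, 0.03, -0.0],[1, -0.0082, 0.0001, 0.0001, 0.0, 0.03, -0.0],[1, -0.0082, 0.0001, 0.0001, 0.0, 0.03, -0.0],[1, -0.0082, 0.0001, 0.0001, 0.0, 0.03, -0.0],[1, -0.0082, 0.0001, 0.0001, 0.0, 0.03, -0.0],[1, -0.0082, 0.0001, 0.0001, 0.0, 0.03, -0.0],[1, -0.0082, 0.0001, 0.0001, 0.0, 0.03, -0.0],[1, -0.0082, 0.0001, 0.0001, 0.0, 0.03, -0.0],
```

Clear of the head by now. I raise on and look at the screw.

Emit:
drive_tool --pt "1 -0.004 0 0 0 0 0" --pt "1 -0.006 0 0 0 0 0" --pt "1 -0.01 0 0 0 0 0" --pt "1 -0.012 0 0 0 0 0" --pt "1 -0.014 0 0 0 0 0" --pt "1 -0.014 0 0 0 0 0" --pt "1 -0.014 0 0 0 0 0" --pt "1 -0.01 0 0 0 0 0"

```text
clock: 21.8
position: [0.5307, -0.1317, 0.3147]
tool_rot: [-1.909, 0.526, 1.949]
wrist_force: [0.3, -0.5, -2.9]
opening: 0.0335
```

Run:
```python
from h import *
st();drv()
a=get_image("scene");b=get_image("top")
W=np.zeros((600,800,3),np.uint8);A=cv2.resize(a[225:285,130:190],None,fx=10,fy=10,interpolation=3);B=cv2.resize(b[180:230,340:380],None,fx=4.8,fy=4.8,interpolation=3)
W[:600,:600]=A;W[:240,605:605+192]=B;cv2.imwrite("pics/s5.png",W[:,:,::-1])
for z in(.0185,.0635-.0168+.0158): print(z,proj("scene",[.533,-.1362,z]))
for c in("scene","top"):
  for n in("screw_head","screw_pivot"): print(c,n,[(np.round(m["uv"],1).tolist(),round(m["score"],2)) for m in mark_of(c,n)[:2]])
```

```text
t 21.8 p [ 0.5307 -0.1317  0.3147] x [-0.0214 -0.0029 -0.9998] yang -120.03 F [ 0.27 -0.47 -2.89] M [ 0.08  0.   -0.01] op 0.0335 j [-0.377  0.345  1.279 -0.011  1.537  1.718]
mouth [ 0.5341 -0.1334  0.1756] axis [ 0.0032 -0.0016  1.    ]
0.0185 [[161.08068341 265.45116497]]
0.0625 [[158.28462841 251.35308651]]
scene screw_head [([154.7, 246.9], 0.81)]
scene screw_pivot [([163.3, 262.1], 0.56)]
top screw_head [([366.5, 198.9], 0.55)]
top screw_pivot [([355.8, 205.2], 0.65)]
```

View pics/s5.png

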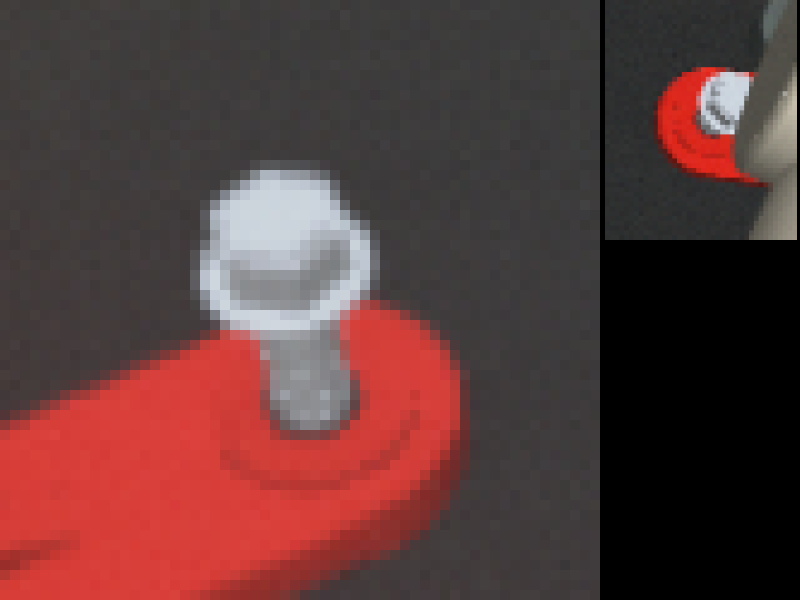

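The screw looks upright in the image plane: head (157.8,246.5), flange (158.6,252.5) and entry (161.3,265.8) follow the true vertical. I move to the rack, which clears the top view for a full lean fit.

```bash
python3 up.py "[.479,.199,.18]" 8
```

```text
t 22.1 p [ 0.5301 -0.1315  0.312 ] x [-0.0247 -0.0016 -0.9997] yang -120.03 F [ 0.66  0.75 -2.63] M [ 0.06 -0.01 -0.03] op 0.0335 j [-0.377  0.347  1.283 -0.011  1.534  1.718]
mouth [ 0.533  -0.133   0.1729] axis [ 0.0065 -0.0029  1.    ]
[1, -0.0008, -0.0325, 0.0268, 0.0, 0.05, -0.01],[1, -0.0008, -0.0325, 0.0268, 0.0, 0.05, -0.01],[1, -0.0008, -0.0325, 0.0268, 0.0, 0.05, -0.01],[1, -0.0008, -0.0325, 0.0268, 0.0, 0.05, -0.01],[1, -0.0009, -0.0325, 0.0268, 0.0, 0.05, -0.01],[1, -0.0009, -0.0325, 0.0268, 0.0, 0.05, -0.01],[1, -0.0009, -0.0325, 0.0268, 0.0, 0.05, -0.01],[1, -0.0009, -0.0325, 0.0268, 0.0, 0.05, -0.01],
```

Emit:
drive_tool --pt "1 -0.001 -0.0325 0.027 0 0.05 0" --pt "1 -0.001 -0.0325 0.027 0 0.05 0" --pt "1 -0.001 -0.0325 0.027 0 0.05 0" --pt "1 -0.001 -0.0325 0.027 0 0.05 0" --pt "1 -0.001 -0.0325 0.027 0 0.05 0" --pt "1 -0.001 -0.0325 0.027 0 0.05 0" --pt "1 -0.001 -0.03 0.025 0 0.05 0" --pt "1 0 -0.02 0.017 0 0.05 0"

```text
clock: 22.9
position: [0.4735, 0.1899, 0.3122]
tool_rot: [-1.897, 0.539, 1.954]
wrist_force: [1.0, 0.2, -3.1]
opening: 0.0332
```

```bash
python3 up.py "[.479,.199,.18]" 2
python3 - <<'E'
from h import *
b=get_image("top");a=get_image("scene")
import os
B=cv2.resize(b[185:220,345:385],None,fx=10,fy=10,interpolation=3)
o=cv2.imread("pics/crops.png")[:,:,::-1]
W=np.zeros((360,800,3),np.uint8);W[:350,:400]=B
# original at the same scale from top0 (1.5x)
t=cv2.imread("pics/top0.png")[:,:,::-1]; T=cv2.resize(t[int(185*1.5):int(220*1.5),int(345*1.5):int(385*1.5)],(390,350),interpolation=3);W[:350,405:795]=T
cv2.imwrite("pics/t5.png",W[:,:,::-1])
E
```

```text
t 22.9 p [0.4735 0.1899 0.3122] x [-0.0308 -0.0051 -0.9995] yang -120.54 F [ 0.97  0.22 -3.11] M [ 0.09 -0.03 -0.04] op 0.0332 j [2.300e-01 2.800e-01 1.377e+00 2.000e-03 1.515e+00 2.334e+00]
mouth [0.4755 0.1879 0.1731] axis [1.250e-02 7.000e-04 9.999e-01]
[1, -0.0035, -0.0051, 0.0021, 0.0, 0.3, -0.2],[1, -0.0035, -0.0051, 0.0021, 0.0, 0.3, -0.2],
```

View pics/t5.png

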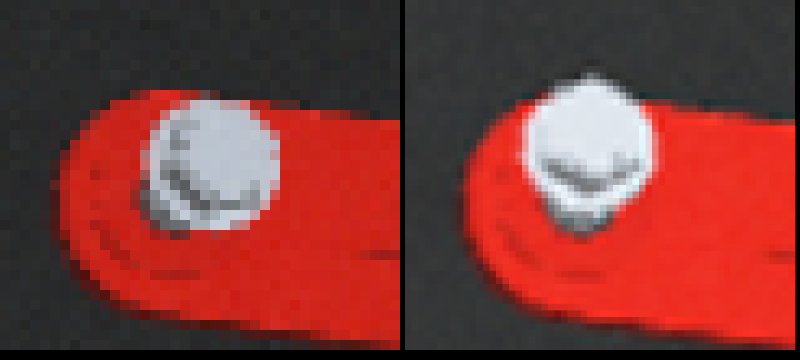

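```bash
cat > fit2.py <<'E'
from h import *
from scipy.optimize import least_squares as LS
Hh=.0635-.0034
def sc(p,pz):
    x,y,lx,ly=p[:4]; P=np.array([x,y,pz]); a=np.array([lx,ly,np.sqrt(1-lx*lx-ly*ly)])
    h,f=P+Hh*a,P+(Hh-.015)*a; l=P+a*(.0185-pz)/a[2]
    return np.r_[(proj("scene",[h,f,l])-[[157.8,246.5],[158.6,252.5],[161.3,265.8]]).ravel(),(proj("top",[h,f,l])-[[366.8,200],[366.2,201.3],[362.2,205.4]]).ravel()]
for pz in(.0144,.0165,.0185):
    r=LS(sc,[.53,-.13,0,0],args=(pz,));print(r.x.round(4),"lean deg",np.degrees(r.x[2:4]).round(2),r.fun.round(1),(r.fun**2).sum())
    print("   as vertical:",sc([r.x[0],r.x[1],0,0],pz).round(1))
    print("   pivot fixed:",sc([.5328,-.1365,0,0],pz).round(1))
E
python3 fit2.py
```

```text
[ 0.5322 -0.136   0.0025  0.0147] lean deg [0.14 0.84] [ 0.   0.4  0.1 -0.5 -0.3 -0.6  0.4  0.1 -0.3  0.   0.3 -0.8] 1.9989016973529465
   as vertical: [-0.4  0.6 -0.2 -0.4 -0.3 -0.6  0.7  0.2 -0.1  0.1  0.3 -0.8]
   pivot fixed: [-0.5  0.8 -0.3 -0.2 -0.4 -0.3  0.9 -0.1  0.1 -0.1  0.5 -1. ]
[ 0.5322 -0.136   0.0146  0.0121] lean deg [0.84 0.69] [ 0.  -0.   0.1 -1.1 -0.3 -0.6  0.6 -0.4 -0.1 -0.4  0.3 -0.8] 3.0410483035882834
   as vertical: [-0.5 -0.2 -0.3 -1.1 -0.3 -0.6  0.9 -0.   0.1 -0.1  0.3 -0.8]
   pivot fixed: [-0.6  0.1 -0.4 -0.8 -0.4 -0.3  1.1 -0.2  0.3 -0.3  0.5 -1. ]
[ 0.5322 -0.136   0.0263  0.0095] lean deg [1.5  0.54] [-0.  -0.5  0.  -1.5 -0.3 -0.7  0.9 -0.8  0.1 -0.7  0.3 -0.8] 5.7396607611438535
   as vertical: [-0.7 -0.8 -0.5 -1.8 -0.3 -0.7  1.1 -0.2  0.3 -0.2  0.3 -0.8]
   pivot fixed: [-0.8 -0.5 -0.6 -1.5 -0.4 -0.3  1.3 -0.4  0.5 -0.5  0.5 -1. ]
```

The fit gives about 1° of lean, which is within measurement noise, so the screw is square. Now I return the driver.

Emit:
drive_tool --pt "1 0 -0.005 0.002 0 0.3 -0.2" --pt "1 0 -0.005 0.002 0 0.3 -0.2" --pt "1 0 0 0 0 0 0" --pt "1 0.01 0 0 0 0 0" --pt "1 0.02 0 0 0 0 0" --pt "1 0.02 0 0 0 0 0" --pt "1 0.02 0 0 0 0 0" --pt "1 0.01 0 0 0 0 0"

```text
clock: 23.8
position: [0.4745, 0.1972, 0.2267]
tool_rot: [-1.907, 0.538, 1.938]
wrist_force: [-0.4, 0.9, -2.9]
opening: 0.0331
```

```bash
python3 up.py "[.4785,.199,.065]" 3;python3 - <<'E'
from h import *
a=get_image("scene")
cv2.imwrite("pics/r1.png",cv2.resize(a[100:240,210:340],None,fx=4,fy=4,interpolation=3)[:,:,::-1])
E
```

```text
t 23.8 p [0.4745 0.1972 0.2267] x [-0.0177 -0.0054 -0.9998] yang -120.72 F [-0.37  0.89 -2.86] M [0.11 0.02 0.02] op 0.0331 j [ 2.450e-01  3.320e-01  1.539e+00 -1.000e-03  1.289e+00  2.353e+00]
mouth [0.4783 0.1951 0.0876] axis [-5.0e-04  1.1e-03  1.0e+00]
[1, 0.0075, -0.0012, 0.0005, -0.0, -0.02, -0.01],[1, 0.0075, -0.0012, 0.0005, -0.0, -0.02, -0.01],[1, 0.0075, -0.0012, 0.0005, -0.0, -0.02, -0.01],
```

View pics/r1.png

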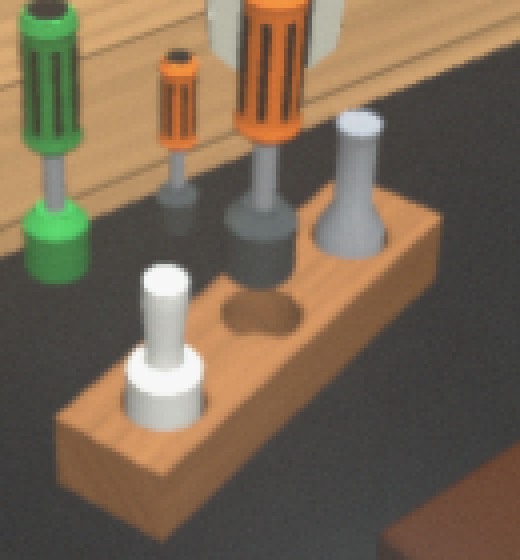

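```bash
python3 -c "
from h import *
for v in (265,268): print(atz('scene',(275.5,100+v/4),.0876))
print(atz('scene',(275.4,178),.052),atz('scene',(275.4,178.5),.052))
print(proj('scene',[[.4783,.1951,.0876],[.4783,.1951,.052],[.479,.199,.052]]))"
```

```text
[0.47871447 0.19584055 0.0876    ]
[0.48088425 0.19416294 0.0876    ]
[0.47953741 0.19680356 0.052     ] [0.48097293 0.19569443 0.052     ]
[[275.13657759 166.27258895]
 [274.50815163 177.9888772 ]
 [275.9965441  177.53277967]]
```

Emit:
drive_tool --pt "1 0.005 -0.0022 0.0005 0 0 0" --pt "1 0.01 0 0 0 0 0" --pt "1 0.01 0 0 0 0 0" --pt "1 0.01 0 0 0 0 0" --pt "1 0.005 0 0 0 0 0" --pt "1 0.005 0 0 0 0 0" --pt "1 0.002 0 0 0 0 0" --pt "1 0 0 0 0 0 0"

```text
clock: 24.65
position: [0.4752, 0.1988, 0.1761]
tool_rot: [-1.907, 0.538, 1.936]
wrist_force: [0.0, 0.3, -3.8]
opening: 0.0334
```

```bash
python3 up.py "[.4788,.1975,.016]" 4
```

```text
t 24.65 p [0.4752 0.1988 0.1761] x [-0.0166 -0.0052 -0.9998] yang -120.78 F [ 0.04  0.28 -3.78] M [0.09 0.02 0.04] op 0.0334 j [ 2.480e-01  3.810e-01  1.614e+00 -1.000e-03  1.164e+00  2.356e+00]
mouth [0.4792 0.1968 0.037 ] axis [-1.7e-03  9.0e-04  1.0e+00]
[1, 0.0052, -0.0002, 0.0001, -0.0, -0.03, 0.0],[1, 0.0052, -0.0002, 0.0001, -0.0, -0.03, 0.0],[1, 0.0052, -0.0002, 0.0001, -0.0, -0.03, 0.0],[1, 0.0052, -0.0002, 0.0001, -0.0, -0.03, 0.0],
```

In the well with no contact force. Lowering the rest gently.

Emit:
drive_tool --pt "1 0.005 0 0 0 0 0" --pt "1 0.005 0 0 0 0 0" --pt "1 0.005 0 0 0 0 0" --pt "1 0.004 0 0 0 0 0" --pt "1 0.002 0 0 0 0 0" --pt "1 0.0015 0 0 0 0 0" --pt "1 0.001 0 0 0 0 0" --pt "1 0.001 0 0 0 0 0"

```text
clock: 25.45
position: [0.4757, 0.1988, 0.1515]
tool_rot: [-1.91, 0.537, 1.933]
wrist_force: [-2.7, -2.3, 9.5]
opening: 0.0334
```

```bash
python3 up.py "[.4788,.1975,.012]" 1
```

```text
t 25.45 p [0.4757 0.1988 0.1515] x [-0.0136 -0.0049 -0.9999] yang -120.76 F [-2.69 -2.34  9.49] M [-0.35  0.83  0.05] op 0.0334 j [ 2.480e-01  4.070e-01  1.649e+00 -2.000e-03  1.100e+00  2.356e+00]
mouth [0.4801 0.1968 0.0124] axis [-4.7e-03  6.0e-04  1.0e+00]
[1, 0.0004, -0.0002, 0.0009, -0.0, -0.25, 0.11],
```

On the well floor. Releasing.

Emit:
drive_tool --pt "1 0 0 0 0 0 0" --pt "1 -0.0003 0 0 0 0 0" --pt "0 0 0 0 0 0 0" --pt "0 0 0 0 0 0 0" --pt "0 0 0 0 0 0 0" --pt "0 0 0 0 0 0 0" --pt "0 0 0 0 0 0 0" --pt "0 0 0 0 0 0 0"

```text
clock: 26.25
position: [0.4771, 0.1991, 0.1533]
tool_rot: [-1.913, 0.534, 1.929]
wrist_force: [-0.7, 0.3, -0.2]
opening: 0.0768
```

Emit:
drive_tool --pt "0 0 0 0 0 0 0" --pt "0 0 0 0 0 0 0" --pt "0 -0.005 0 0 0 0 0" --pt "0 -0.01 0 0 0 0 0" --pt "0 -0.015 0 0 0 0 0" --pt "0 -0.015 0 0 0 0 0" --pt "0 -0.015 0 0 0 0 0" --pt "0 -0.015 0 0 0 0 0"

```text
clock: 27.05
position: [0.4771, 0.1993, 0.2326]
tool_rot: [-1.911, 0.536, 1.931]
wrist_force: [0.1, -0.5, 0.6]
opening: 0.0917
```

Emit:
drive_tool --pt "0 -0.02 0 0 0 0 0" --pt "0 -0.02 0 0 0 0 0" --pt "0 -0.02 0 0 0 0 0" --pt "0 -0.02 0 0 0 0 0" --pt "0 -0.01 0 0 0 0 0" --pt "0 0 0 0 0 0 0" --pt "0 0 0 0 0 0 0" --pt "0 0 0 0 0 0 0"

```text
clock: 27.85
position: [0.4778, 0.1996, 0.3327]
tool_rot: [-1.917, 0.531, 1.923]
wrist_force: [0.2, 0.6, 0.7]
opening: 0.0917
```

```bash
python3 -c "
from h import *
st();save('scene','f.png',None,1.5)"
```

```text
t 27.85 p [0.4778 0.1996 0.3327] x [-0.0041 -0.0023 -1.    ] yang -120.76 F [0.21 0.56 0.74] M [0.09 0.09 0.05] op 0.0917 j [ 2.480e-01  2.720e-01  1.334e+00 -1.000e-03  1.540e+00  2.356e+00]
```

Run:
```python
from h import *
get_image("scene");get_image("top")
for c,n in(("scene","driver_handle"),("scene","screw_head"),("scene","rack")):
    for o in outline_of(c,n)[:3]:
        ys,xs=np.nonzero(o["region"]);print(c,n,round(o["score"],2),np.round(o["uv"],1),len(xs),xs.min(),xs.max(),ys.min(),ys.max())
for n in("maul","punch","screw_head","driver_handle"): print(n,[(np.round(m["uv"],1).tolist(),round(m["score"],2)) for m in mark_of("scene",n)[:3]])
a=get_image("scene").astype(int);b=cv2.resize(cv2.imread("pics/scene0.png"),(512,384))[:,:,::-1].astype(int)
d=(np.abs(a-b).max(2)>60).astype(np.uint8); n,_,s,_=cv2.connectedComponentsWithStats(cv2.morphologyEx(d,cv2.MORPH_OPEN,np.ones((3,3)))); print(s[1:].tolist())
```

```text
scene driver_handle 0.76 [223.7 132.3] 894 214 230 99 170
scene driver_handle 0.7 [160.3 254.2] 280 150 165 242 267
scene driver_handle 0.65 [253.4 136.8] 387 248 258 112 158
scene screw_head 0.87 [160.2 253.4] 327 150 166 242 268
scene rack 0.57 [271.6 192.4] 3110 224 319 147 234
scene rack 0.51 [303.1 270. ] 2003 284 324 242 301
maul [([251.7, 213.6], 0.65), ([159.0, 260.9], 0.53)]
punch [([296.9, 169.2], 0.61), ([299.0, 289.2], 0.58), ([274.4, 189.3], 0.35)]
screw_head [([156.5, 245.6], 0.8)]
driver_handle [([227.3, 121.4], 0.98), ([279.3, 142.5], 0.94), ([251.5, 127.8], 0.87)]
[[279, 0, 29, 22, 341], [311, 0, 5, 3, 13], [315, 9, 17, 8, 94], [234, 12, 38, 33, 654], [144, 15, 4, 4, 15], [289, 15, 49, 53, 841], [155, 17, 32, 20, 296], [297, 16, 5, 3, 15], [125, 22, 29, 26, 487], [274, 23, 5, 6, 26], [280, 27, 8, 3, 24], [153, 34, 36, 29, 549], [292, 35, 11, 3, 33], [250, 45, 9, 14, 112], [100, 49, 14, 16, 114], [73, 50, 4, 4, 14], [88, 51, 7, 6, 28], [67, 64, 19, 27, 283], [134, 65, 17, 12, 85], [139, 65, 43, 52, 1679], [129, 76, 14, 15, 104], [163, 241, 9, 15, 68], [150, 243, 8, 16, 75]]
```

```bash
python3 -c "
from station import *
print(job_done())"
```

```text
the job is handed in; nothing more can be done
None
```

The screw is driven and standing square, and the large orange nut driver is back upright in the rack's middle well. I handed the job in at about 28 s of the 70 s allowed.

**What I did:**
- I set the socket over the leaning head, feeling for the flats with a light clockwise search until it dropped in. It bottomed at about 13.7 mm by my estimate, against the stated 13.5 mm.
- I brought the screw upright about its pivot, then turned the driver about 217° clockwise, keeping it vertical to within about 0.4°.
- The socket sank about 3.1 mm. That puts the screw's own turn at roughly 190–215°, allowing for play in the socket.

**Last checks:**
- **Squareness:** with the driver off, a fit to both camera views gave about 1° of lean (0.9–1.6° depending on the assumed pivot height). That is within what I can measure.
- **Everything else:** comparing the scene picture before and after showed only the screw and the arm changed. Driver, maul, punch and the rest are as they were.
- **Gripper:** it was open, at TCP height 0.33 m and touching nothing when I handed in.

**Doubts:**
- The 12-picture limit stopped me viewing the final image, so the last check was numeric only. The outline network did not list the returned driver among its three best finds. The mark network did find it, at scene (279,142), against (278,137) at the start.
- While feeling for the flats I read about 0.1–0.16 N m at the wrist. That is below the 0.2 N m the screw needs, but it may have turned by a degree or two before it was upright.

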